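Wedge the spring clip off the big reel's axle

ROBOT

A 7-joint arm with a two-finger parallel gripper is mounted at the origin on the work surface. World frame = base frame: x ahead of the robot, y to its left, z up, the work surface at z = 0. Lengths are in mm, angles in degrees, forces in N, time in s.
With the tool pointing down it reaches from about 350 to 900 mm from the base axis. Payload 8.1 kg.
Tool frame: the origin (TCP) lies midway between the tips of the shut fingers; the grasp point (between the pads) lies 19 mm behind it; z points along the fingers, y is the line along which they close (so a half turn about z gives the same grasp; the last joint's range is limited). The gripper opens to 92 mm and grips with 3 to 60 N. Pads are 19 mm wide; open, the fingers measure 130 mm over their backs; the gripper's body (75 mm by 190 mm) begins 47 mm behind the grasp point.
Start: joints at [59.152, 24.895, 1.432, 90.138, -0.665, 64.973, -4.303], TCP at [263.814, -566.607, 226.742] pointing down, gripper open.
Joint ranges: [-149.89, 149.89], [-25.12, 119.58], [-72.63, 75.52], [4.76, 147.25], [-75.54, 255.54], [6.69, 114.76], [-157.13, 157.13]. Speed limits (degrees/s): [127.2, 127.2, 172.46, 172.46, 180, 180, 180].

INTERFACE

Orientations are given as [roll, pitch, yaw] about the fixed x, y, z axes, in that order (R = Rz(yaw) Ry(pitch) Rx(roll)).
In Python, from station import manip, capture gives the robot as it stands.
- The arm moves only by the shell command python3 -m crank 'ROWS' [FORCE]. ROWS is JSON, a list that holds one entry, the list of rows, each a list of 5 numbers: the closure, from 0 (fully open) to 1 (shut), then the shift along the tool's x, y, z in mm, then the turn about the tool's z in rad. In form: [[[hand, tx, ty, tz, twist], ...]]. A call has 1 to 5 rows; each row is the pose to reach, as a shift and turn from the pose commanded when the call began, along the tool's axes at that moment; what a row does not reach only later rows make up. A row lasts 1/8 s, in which the tool goes at most 62.5 mm and 10.7 degrees, less where a joint would pass 70% of its speed; a pose out of reach is approached as far as the arm can. A call with a gripper value outside its range is refused whole. The fingers move at their own pace and stop on an object; FORCE is the grip in N (left out, the last holds). Time passes only in rows, so rows that repeat a pose let the fingers close. It gives the time, the measured TCP pose, the force, the opening and the grip force at its end, in the units of the state.
- manip.sense(): the state, without advancing time (a new reading comes with each control period).
- capture(name): name is "side" or "top" or "wrist"; returns a dict with "frame" (400x640x3 uint8, red, green, blue), "z_map" (400x640 float32, mm along the optical axis (not along the pixel's ray), 0 where there is no reading), "intrinsics" (3x3 intrinsics, pixels), "k1" (the pictures are not rectified: a ray, as slopes to the right and down, at radius r is drawn at 1 + k1 r^2 times it, then the intrinsics apply), "eye" and "rotation" of the camera in the world. Camera axes: x right, y down, z forward; pixel columns grow to the right and rows downward; lengths in mm; the calibration is good to about 2 mm. A picture is of the moment at which its call begins.
- manip.job_done(): hands the job in; it is judged then, once.
The state is a dict: "time_s": time; "qpos": joint angles; "joint_vel": joint speeds; "effort": joint torques, N m; "position": TCP position; "orientation": TCP orientation; "force": force on the tool from outside, world axes, zero at the start; "wrist_torque": the same for the moment, N m; "gripper_width": finger opening in mm; "gripper_force": force on a finger pad.
Only numpy, scipy, OpenCV 4.12 (cv2) and the standard library are available. Lean on these libraries where they do the work, as an engineer would, in place of code of your own. Each camera call takes 0.05 s, during which the arm holds its last target. There are 200 camera calls.

TASK

Free the axle of the stand that carries the large reel: pick up the tapered wedge by its handle and slide its blade, level and point first, through the spring clip above the rod until the legs are spread by the blade's full width. Then lift the clip straight up off the rod on the wedge, and set the wedge and clip down together in the aluminium tray, letting go low down rather than dropping them.

Things in the scene. Friction and masses are not known exactly. Their poses are not given: they have to be found in the camera images.
- wedge: Loose steel wedge, black upright handle. Origin: blade underside below handle; x to the tip, z up. Blade 10 mm thick, 28 wide from x -18 to 45 mm, tapering to a blunt 8 mm tip at x 75. Handle 24 (x) by 14 (y, grip across it), up to 58 mm above the underside. 0.16 kg. Not the square-ended flat lifter with the same handle.
- clip: Steel hairpin clip astride the rod. Origin on rod axis; x level along rod from free end to reel, z up. Two sprung legs, 12 mm deep in x, 20 apart inside; window for the blade 11 to 45 mm above origin. Lips hook under the rod. Blade's full width with underside 15 mm above origin frees them (8 N push) and, squeezed, carries the clip; leg ends then hang 27 mm below the blade's underside. 40 g.
- stand: Fixed stand with the 80 mm reel (the other: 48 mm). Origin on the bench below the clip; axes as the clip's. Rod axis 75 mm up, 16 mm square neck, 22 x 20 mm head at x -11 to -7 mm. An upright at x 6.5 to 10.5 backs the clip; its notch, 38 mm wide, floor 85 and tops 107 mm above the bench, passes the blade. Reel from x 60.
- tray: Open aluminium tray, 220 (x) by 180 (y) by 25 mm high, walls 4 mm, fixed. Origin: centre of its underside, on the bench; inner floor about 4 mm up.
Not all that is in view belongs to the job. Leave any pink or purple look-alike of the wedge alone.

How it is judged:
By the outcome, as a careful person would: the job done as asked, in the order asked, and still so for the second after the job is handed in, with the robot touching nothing.
It also fails if it takes over 48 s, if anything falls off the work surface, if the arm or the gripper's body presses on something with over 40 N, if the wrist force passes 120 N, or if a joint passes its speed limit or range.

## Working session

There is one attempt and no reset: what is moved stays moved. The work goes in short steps, Python scripts to look and compute and a shell command to move; the robot and the scene stay as the last step left them, time stands still between calls to the robot, and variables do not carry over. Pictures are saved under pics/ and viewed, at most 10 in all, crops included, and the job is handed in when it is done.

```bash
mkdir -p pics; ls; cat > h.py <<'E'
import numpy as np, cv2
from station import manip, capture
def cloud(c):
    "world point per pixel from depth"
    K=c["intrinsics"];h,w=c["z_map"].shape
    u,v=np.meshgrid(np.arange(w),np.arange(h))
    p=np.stack([u,v],-1).reshape(-1,1,2).astype(float)
    s=cv2.undistortPoints(p,np.array(K,float),np.array([c["k1"],0,0,0,0.]))[:,0]
    z=c["z_map"].reshape(-1,1)
    P=np.hstack([s*z,z])@np.array(c["rotation"]).T+np.array(c["eye"])
    P[z[:,0]==0]=np.nan
    return P.reshape(h,w,3)
def ray(c,u,v,z):
    "pixel onto plane at height z"
    s=cv2.undistortPoints(np.array([[[u,v]]],float),np.array(c["intrinsics"],float),np.array([c["k1"],0,0,0,0.]))[0,0]
    d=np.array(c["rotation"])@np.array([s[0],s[1],1]);e=np.array(c["eye"])
    return e+d*(z-e[2])/d[2]
def save(im,n): cv2.imwrite("pics/"+n,im[...,::-1])
E
python3 - <<'E'
from h import *
import pickle
print(manip.sense())
for n in("side","top"):
    c=capture(n);pickle.dump(c,open(n+".pkl","wb"));save(c["frame"],n+"0.png");print(n,c["eye"],c["rotation"],c["intrinsics"],c["k1"])
E
```

```text
pics
{'time_s': 0.0, 'qpos': array([59.15303635, 24.93443086,  1.43162381, 90.18864481, -0.66552661,
       64.9718682 , -4.30199946]), 'joint_vel': array([-0.06199011,  0.08145321,  0.08931329, -0.04976913,  0.04523924,
        0.04086017,  0.08322008]), 'effort': array([ 1.12984999e-03, -6.67850661e+01,  9.85504277e-01, -3.14458001e+01,
       -6.05729758e-02,  4.28267370e-02,  1.73773769e-04]), 'position': array([ 263.56075807, -566.16186447,  225.97010522]), 'orientation': array([-1.79913694e+02,  7.38339991e-03,  2.49642561e+01]), 'force': array([ 0.80633061, -0.20943568,  0.01899318]), 'wrist_torque': array([ 0.01781653, -0.02957496,  0.02562698]), 'gripper_force': 0.0, 'gripper_width': 91.85524452024188}
side [445.23918899 740.06303392 988.19440512] [-140.4372343    -0.51131265 -176.9252686 ] [[519.85077918   0.         311.93412271]
 [  0.         519.85077918 199.72654453]
 [  0.           0.           1.        ]] -0.05299376610768595
top [ 275.40009407  -20.88720662 1436.88127473] [-171.72552775    0.42345564  -91.33898568] [[476.89301045   0.         325.19315811]
 [  0.         476.89301045 198.64966244]
 [  0.           0.           1.        ]] -0.1053527140134251
```

```bash
sed -i 's/np.array(c\["rotation"\])/rot(c)/' h.py; sed -i '2a from scipy.spatial.transform import Rotation\ndef rot(c): return Rotation.from_euler("xyz",c["rotation"],degrees=True).as_matrix()' h.py; cat h.py | head -20
```

```text
import numpy as np, cv2
from station import manip, capture
from scipy.spatial.transform import Rotation
def rot(c): return Rotation.from_euler("xyz",c["rotation"],degrees=True).as_matrix()
def cloud(c):
    "world point per pixel from depth"
    K=c["intrinsics"];h,w=c["z_map"].shape
    u,v=np.meshgrid(np.arange(w),np.arange(h))
    p=np.stack([u,v],-1).reshape(-1,1,2).astype(float)
    s=cv2.undistortPoints(p,np.array(K,float),np.array([c["k1"],0,0,0,0.]))[:,0]
    z=c["z_map"].reshape(-1,1)
    P=np.hstack([s*z,z])@rot(c).T+np.array(c["eye"])
    P[z[:,0]==0]=np.nan
    return P.reshape(h,w,3)
def ray(c,u,v,z):
    "pixel onto plane at height z"
    s=cv2.undistortPoints(np.array([[[u,v]]],float),np.array(c["intrinsics"],float),np.array([c["k1"],0,0,0,0.]))[0,0]
    d=rot(c)@np.array([s[0],s[1],1]);e=np.array(c["eye"])
    return e+d*(z-e[2])/d[2]
def save(im,n): cv2.imwrite("pics/"+n,im[...,::-1])
```

View pics/side0.png

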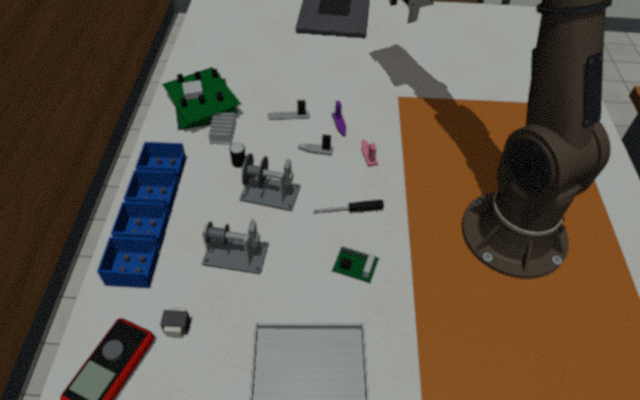

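View pics/top0.png

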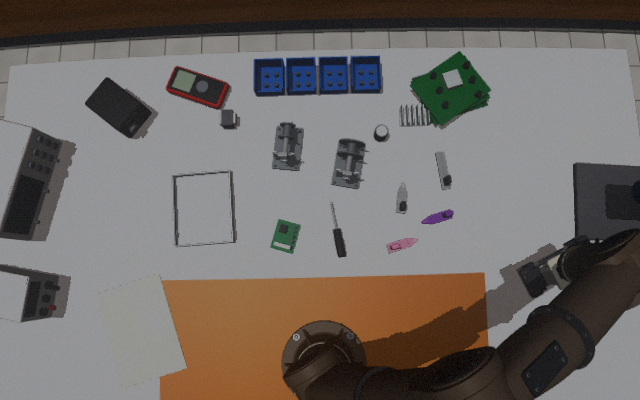

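```bash
python3 - <<'E'
from h import *
import pickle
t=pickle.load(open("top.pkl","rb"));s=pickle.load(open("side.pkl","rb"))
r=lambda im,b,w,h:cv2.resize(im[b[1]:b[3],b[0]:b[2]],(w,h),interpolation=cv2.INTER_CUBIC)
A=np.vstack([np.hstack([r(t["frame"],(265,115,375,195),400,290),r(t["frame"],(380,145,470,210),400,290)]),
 np.hstack([r(s["frame"],(195,145,305,275),265,310),r(s["frame"],(235,145,305,215),300,310)[:, :270],r(s["frame"],(265,90,345,165),265,310)])])
save(A,"crop1.png")
for n,c,bs in(("top",t,[(268,115,308,175),(328,130,372,192),(392,178,412,216),(165,165,242,250)]),("side",s,[(195,212,275,275),(236,148,302,212),(296,130,336,158)])):
    P=cloud(c)
    for b in bs:
        Q=P[b[1]:b[3],b[0]:b[2]].reshape(-1,3)
        print(n,b,"bench z",np.nanmedian(Q[:,2]))
        for lo,hi in((3,9),(9,20),(20,40),(40,60),(60,75),(75,90),(90,100),(100,113),(113,130),(130,170)):
            m=(Q[:,2]>lo)&(Q[:,2]<hi)
            if m.sum()>2:print("  ",lo,hi,m.sum(),np.nanmin(Q[m],0).round(0),np.nanmax(Q[m],0).round(0),Q[m].mean(0).round(1))
E
```

```text
top (268, 115, 308, 175) bench z 6.246009627649755
   3 9 455 [562.  36.   3.] [752. 158.   9.] [648.4  94.1   6.1]
   9 20 488 [572.  51.   9.] [738. 157.  19.] [641.8  95.   11.8]
   20 40 22 [583.  70.  20.] [703. 131.  40.] [611.9  89.7  27.8]
   40 60 24 [600.  69.  41.] [695. 132.  60.] [621.5  96.9  52.1]
   60 75 41 [587.  69.  60.] [708. 133.  75.] [644.8  95.5  69.3]
   75 90 258 [586.  68.  75.] [710. 133.  90.] [651.3  95.3  83.6]
   90 100 61 [592.  72.  90.] [701. 129. 100.] [661.1  93.4  94.5]
   100 113 33 [592.  71. 100.] [698. 131. 110.] [619.6  99.9 104.9]
   113 130 40 [590.  90. 118.] [604. 115. 127.] [598.2 102.  122.6]
top (328, 130, 372, 192) bench z 5.017027232568012
   3 9 489 [ 508. -162.    3.] [699. -25.   9.] [592.5 -89.8   6. ]
   9 20 401 [ 513. -138.    9.] [657. -37.  19.] [573.2 -85.6  11.9]
   20 40 21 [ 540. -115.   20.] [641. -49.  40.] [564.5 -82.5  32.3]
   40 60 56 [ 540. -128.   41.] [642. -49.  60.] [594.3 -89.9  51.5]
   60 75 71 [ 527. -134.   60.] [644. -52.  75.] [598.4 -90.3  68.1]
   75 90 251 [ 528. -136.   75.] [651. -52.  90.] [592.
[... 1973 characters left out ...]
365 [ 528. -134.   75.] [648. -48.  90.] [591.6 -84.2  82.7]
   90 100 118 [ 533. -131.   90.] [644. -48. 100.] [594.7 -82.6  94.9]
   100 113 148 [ 533. -128.  100.] [644. -48. 113.] [595.1 -82.8 106.1]
   113 130 89 [ 532. -108.  113.] [639. -65. 128.] [565.1 -82.2 119.7]
side (296, 130, 336, 158) bench z 1.9402757126722463
   3 9 171 [ 428. -324.    3.] [ 533. -217.    9.] [ 486.2 -251.5    5.8]
   9 20 161 [ 436. -264.    9.] [ 527. -229.   20.] [ 478.5 -246.4   11.6]
   20 40 58 [ 442. -245.   20.] [ 466. -235.   40.] [ 453.5 -240.3   29.7]
   40 60 73 [ 442. -254.   40.] [ 466. -234.   60.] [ 454.4 -242.3   52.3]
   60 75 4 [ 443. -243.   60.] [ 461. -237.   63.] [ 449.5 -240.2   62.2]
```

View pics/crop1.png

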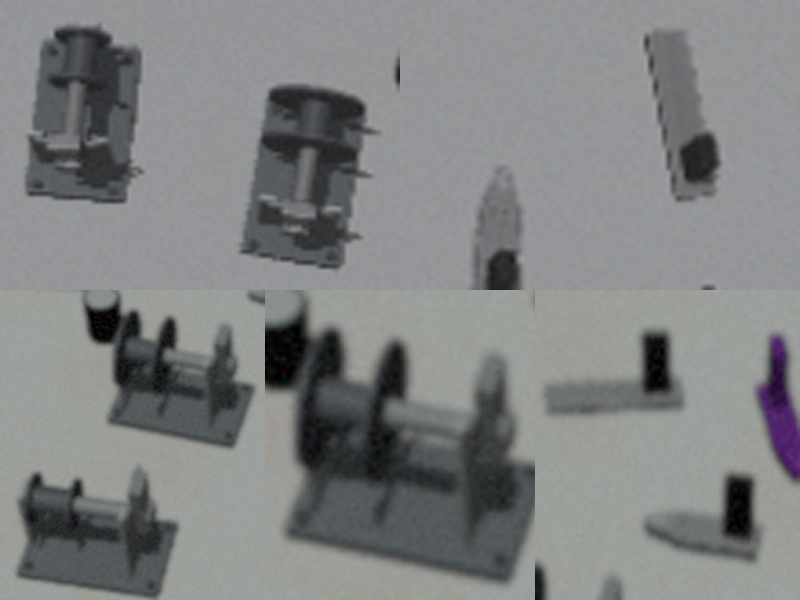

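The stand with the large reel is at top (349,162) / side (270,180): its flanges span about 80 mm, while the other stand at top (288,146) has a ~60 mm wide reel at most. Wedge candidates in the top view are (402,198) tapered grey with a black handle, (444,170) square-ended lifter, (437,217) purple and (402,244) pink. The tapered grey one at (402,198) fits, and the crop confirms its narrowed tip.

```bash
cat >> h.py <<'E'
def go(x,y,z,yaw):
    "tool-axis shift and turn from the present pose"
    s=manip.sense();R=Rotation.from_euler("xyz",s["orientation"],degrees=True).as_matrix()
    d=R.T@(np.array([x,y,z])-s["position"]);t=-(yaw-s["orientation"][2])
    print("shift",d.round(1),"turn",np.radians((t+90)%180-90).round(3))
E
python3 - <<'E'
from h import *
import pickle
def pca(Q):
    m=Q.mean(0);w,v=np.linalg.eigh(np.cov((Q-m).T));d=v[:,-1]*np.sign(v[0,-1]);return m.round(1),np.degrees(np.arctan2(d[1],d[0])).round(1)
for n,b,wb,tb in(("top",(328,130,372,192),(392,178,412,216),(165,165,242,250)),("side",(236,148,302,212),(296,130,336,158),(240,310,380,400))):
    c=pickle.load(open(n+".pkl","rb"));P=cloud(c)
    Q=P[b[1]:b[3],b[0]:b[2]].reshape(-1,3)
    m=(Q[:,2]>78)&(Q[:,2]<90)&(Q[:,0]>548)&(Q[:,0]<592)&(abs(Q[:,1]+87)<14); print(n,"rod",m.sum(),pca(Q[m][:,:2]))
    m=(Q[:,2]>5)&(Q[:,2]<15)&(Q[:,0]<660)&(Q[:,1]>-140)&(Q[:,1]<-36); print(" plate",cv2.minAreaRect(Q[m][:,:2].astype(np.float32)))
    m=(Q[:,2]>114)&(Q[:,0]<560); print(" clip top",m.sum(),Q[m].mean(0),np.ptp(Q[m],0))
    m=(Q[:,2]>60)&(Q[:,0]>580); print(" reel",cv2.minAreaRect(Q[m][:,:2].astype(np.float32)))
    W=P[wb[1]:wb[3],wb[0]:wb[2]].reshape(-1,3)
    m=(W[:,2]>5)&(W[:,2]<16);print(" blade",pca(W[m][:,:2]),cv2.minAreaRect(W[m][:,:2].astype(np.float32)))
    m=(W[:,2]>45);print(" handle",W[m].mean(0))
    T=P[tb[1]:tb[3],tb[0]:tb[2]].reshape(-1,3);m=(T[:,2]>15)&(T[:,2]<35);print(" tray",cv2.minAreaRect(T[m][:,:2].astype(np.float32)))
go(453,-241,180,-6)
E
```

```text
top rod 61 (array([573. , -85.9]), np.float64(-12.3))
 plate ((582.2927856445312, -88.84249114990234), (101.033203125, 148.0473175048828), 88.50084686279297)
 clip top 41 [539.58318512 -78.46598844 122.56179872] [15.53103107 23.01293817 11.87702811]
 reel ((615.7666625976562, -93.89080047607422), (77.8907699584961, 71.44593811035156), 79.81727600097656)
 blade (array([ 484.9, -246. ]), np.float64(-8.2)) ((486.99798583984375, -247.50030517578125), (56.1877326965332, 104.85871124267578), 78.7133560180664)
 handle [ 452.98849702 -241.74679633   56.55297187]
 tray ((463.36328125, 358.8370056152344), (223.05458068847656, 184.55142211914062), 3.098963975906372)
side rod 69 (array([574.9, -84.9]), np.float64(-9.7))
 plate ((585.35107421875, -86.03053283691406), (91.1442642211914, 133.74974060058594), 79.0934066772461)
 clip top 60 [540.38578014 -77.10365267 121.85850797] [15.09410398 29.83124107 13.16641757]
 reel ((613.5343627929688, -92.77178955078125), (77.84146118164062, 68.4438705444336), 84.04025268554688)
 blade (array([ 482. , -246.4]), np.float64(-12.7)) ((482.7450866699219, -269.15472412109375), (90.78129577636719, 103.37814331054688), 3.7820472717285156)
 handle [ 453.7917252  -242.41591866   54.1334437 ]
 tray ((463.7200927734375, 342.28753662109375), (220.32469177246094, 154.53594970703125), 3.4242422580718994)
shift [ 309.  -214.8   46.3] turn 0.54
```

```bash
python3 -m crank '[[[0,60,-43,10,0.11],[0,120,-86,20,0.22],[0,180,-129,30,0.33],[0,235,-163,40,0.44],[0,270,-190,46,0.54]]]' 20
```

```text
time_s: 0.72
position: [418.9, -296.5, 183.3]
orientation: [-180.0, -0.0, -6.2]
force: [0.8, 0.3, -0.1]
gripper_width: 92.0
gripper_force: 0.0
```

```bash
python3 - <<'E'
from h import *
import pickle
go(453,-241,180,-7)
c=capture("wrist");pickle.dump(c,open("w1.pkl","wb"));save(c["frame"],"w1.png");print(c["eye"],c["rotation"],c["intrinsics"][0])
E
```

```text
shift [ 27.9 -58.9   3.3] turn 0.014
[ 487.57923323 -303.58196807  340.92748667] [ 1.64955406e+02 -2.40809595e-02 -9.61631094e+01] [301.73293004   0.         323.16338628]
```

View pics/w1.png

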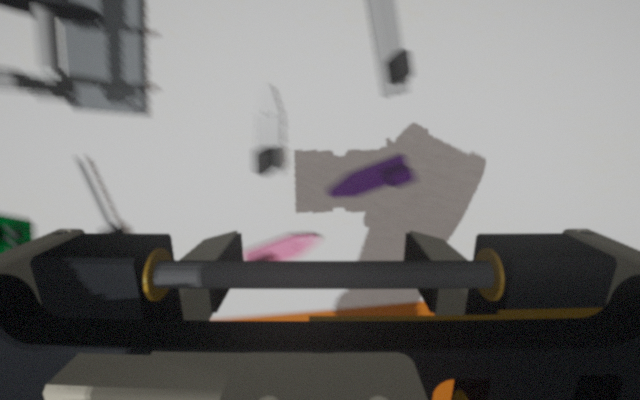

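The wrist view shows the tapered wedge at (270,125) with its handle top at (268,160), tip up at (268,88). The lifter is at (388,45), purple at (370,178), and the stand's plate is at upper left.

```bash
cat >> h.py <<'E'
def wedge(c,b):
    P=cloud(c)[b[1]:b[3],b[0]:b[2]].reshape(-1,3);P=P[~np.isnan(P[:,0])]
    B=P[(P[:,2]>6)&(P[:,2]<16)];H=P[(P[:,2]>50)&(P[:,2]<66)]
    r=cv2.minAreaRect(B[:,:2].astype(np.float32));h=H.mean(0)
    m=B[:,:2].mean(0);w,v=np.linalg.eigh(np.cov((B[:,:2]-m).T));d=v[:,1]*np.sign(v[0,1])
    print("blade",r,"pca yaw",np.degrees(np.arctan2(d[1],d[0])).round(2),m,"handle",h,cv2.minAreaRect(H[:,:2].astype(np.float32)))
    f=B[(B[:,:2]-h[:2])@d<45];s=(f[:,:2]-h[:2])@d;l=(f[:,:2]-h[:2])@np.array([-d[1],d[0]])
    print("s",s.min(),((B[:,:2]-h[:2])@d).max(),"lat",l.min(),l.max(),"top z",np.median(B[:,2]))
E
python3 - <<'E'
from h import *
import pickle
wedge(pickle.load(open("w1.pkl","rb")),(245,75,292,180))
E
python3 -m crank '[[[0,14,-30,2,0.014],[0,28,-59,3,0.014],[0,28,-59,3,0.014]]]'
python3 - <<'E'
from h import *
import pickle
c=capture("wrist");pickle.dump(c,open("w2.pkl","wb"));save(c["frame"],"w2.png")
Q=cloud(c);m=(Q[...,2]>50)&(Q[...,2]<64)&(abs(Q[...,0]-453)<30)&(abs(Q[...,1]+241)<30)
v,u=np.nonzero(m);print(u.min(),u.max(),v.min(),v.max(),Q[m].mean(0))
m=(Q[...,2]>5)&(Q[...,2]<64)&(abs(Q[...,0]-480)<60)&(abs(Q[...,1]+245)<30)
v,u=np.nonzero(m);b=(u.min(),v.min(),u.max()+1,v.max()+1);print(b);wedge(c,b)
E
```

```text
blade ((482.41552734375, -248.739501953125), (28.436920166015625, 93.61995697021484), 82.46512603759766) pca yaw -0.85 [ 486.42063347 -250.61502091] handle [ 453.53567001 -245.93036609   56.89413523] ((453.48382568359375, -245.2560272216797), (14.059141159057617, 22.803213119506836), 83.15940856933594)
s -19.013443792807607 75.68393801818964 lat -17.796053834358776 13.41539717738656 top z 9.583511378449344
time_s: 1.15
position: [453.3, -240.1, 180.3]
orientation: [-179.9, 0.0, -6.5]
force: [0.4, 0.9, 0.3]
gripper_width: 91.9
gripper_force: 0.0
322 336 182 206 [ 454.33923447 -245.23926973   56.97245626]
(np.int64(316), np.int64(114), np.int64(342), np.int64(207))
blade ((482.0518493652344, -248.95867919921875), (27.61717987060547, 93.77928161621094), 83.18028259277344) pca yaw -8.1 [ 484.78558748 -248.94394741] handle [ 454.33923447 -245.23926973   56.97245626] ((453.52581787109375, -245.416259765625), (13.548308372497559, 23.12124252319336), 83.51803588867188)
s -18.72172383891976 74.88164244863192 lat -14.221497814330553 14.31493449120725 top z 9.674972158585547
```

```bash
python3 - <<'E'
from h import *
go(453.5,-245.4,16,-6.9)
E
python3 -m crank '[[[0.45,0,2,40,0],[0.45,1,5,80,0.007],[0.45,1,5,120,0.007],[0.45,1,5,150,0.007],[0.45,1,5,150,0.007]]]'
python3 - <<'E'
from h import *
go(453.5,-245.4,16,-6.9)
c=capture("wrist");save(c["frame"],"w3.png")
Q=cloud(c);m=(Q[...,2]>45)&(Q[...,2]<66)&(abs(Q[...,0]-453)<30)&(abs(Q[...,1]+245)<25)
P=Q[m];print(len(P),cv2.minAreaRect(P[:,:2].astype(np.float32)))
E
```

```text
shift [  1.6   3.4 164.4] turn 0.005
time_s: 1.82
position: [450.2, -248.4, 28.9]
orientation: [-180.0, 0.3, -7.3]
force: [-0.2, 0.5, -0.1]
gripper_width: 51.5
gripper_force: 0.0
shift [ 2.9 -3.3 12.9] turn -0.006
981 ((455.0294189453125, -236.94725036621094), (21.08077621459961, 32.71990966796875), 3.2722766399383545)
```

View pics/w3.png

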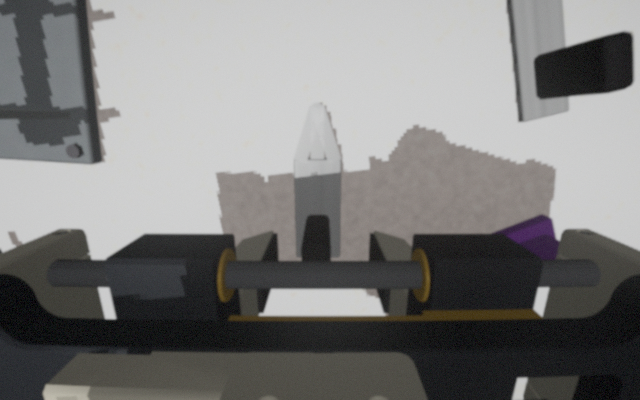

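The view shows the handle at (316,240), between the finger pads (257..390), with the blade pointing up. The purple one (530,235) is clear of the fingers.

```bash
python3 -m crank '[[[0.45,2,-2,7,-0.006],[0.45,3,-3,13,-0.006],[0.45,3,-3,13,-0.006]]]'
python3 -c "
from h import *
go(453.5,-245.4,16,-6.9)"
```

```text
time_s: 2.25
position: [456.1, -245.0, 17.8]
orientation: [180.0, -0.0, -6.8]
force: [-0.5, -0.1, -0.6]
gripper_width: 50.6
gripper_force: 0.0
shift [-2.6  0.7  1.8] turn 0.002
```

```bash
python3 -m crank '[[[0.45,-2.5,0.5,1.5,0],[0.6,-2.5,0.5,1.5,0],[1,-2.5,0.5,1.5,0],[1,-2.5,0.5,1.5,0],[1,-2.5,0.5,1.5,0]]]' 45
python3 -m crank '[[[1,0,0,0,0],[1,0,0,0,0]]]' 
python3 -c "
from h import *
go(453.5,-245.4,16,-6.9)"
```

```text
time_s: 2.88
position: [453.5, -245.3, 16.2]
orientation: [180.0, -0.0, -6.8]
force: [-0.1, -0.1, 0.3]
gripper_width: 14.8
gripper_force: 0.0
time_s: 3.12
position: [453.4, -245.3, 16.2]
orientation: [180.0, -0.0, -6.8]
force: [0.5, -0.6, 0.0]
gripper_width: 13.2
gripper_force: 45.0
shift [0.1 0.1 0.2] turn 0.001
```

```bash
python3 -m crank '[[[1,0,0,-30,0],[1,0,0,-75,0],[1,0,0,-120,0],[1,0,0,-160,0],[1,0,0,-184,0]]]' 
python3 -c "
from h import *
go(437,-63,200,-10.5)"
```

```text
time_s: 3.75
position: [453.7, -245.5, 202.2]
orientation: [180.0, -0.1, -6.8]
force: [0.3, 0.1, -1.7]
gripper_width: 13.4
gripper_force: 45.0
shift [ -38.4 -179.2    2. ] turn 0.064
```

```bash
python3 -m crank '[[[1,-8,-50,1,0.02],[1,-20,-100,2,0.04],[1,-30,-150,2,0.064],[1,-38,-179,2,0.064],[1,-38,-179,2,0.064]]]' 
python3 -m crank '[[[1,0,0,0,0],[1,0,0,0,0]]]' 
python3 - <<'E'
from h import *
import pickle
go(437,-63,200,-10.5)
c=capture("wrist");pickle.dump((c,manip.sense()),open("w4.pkl","wb"));save(c["frame"],"w4.png")
Q=cloud(c).reshape(-1,3);Q=Q[~np.isnan(Q[:,0])]
L=lambda m:(len(Q[m]),Q[m].mean(0).round(1),np.ptp(Q[m],0).round(1))
k=(abs(Q[:,1]+83)<35)
m=k&(Q[:,2]>112)&(Q[:,2]<132)&(Q[:,0]>525)&(Q[:,0]<556);print("cliptop",L(m),cv2.minAreaRect(Q[m][:,:2].astype(np.float32)))
m=k&(Q[:,2]>79)&(Q[:,2]<88)&(Q[:,0]>556)&(Q[:,0]<592)&(abs(Q[:,1]+87)<14);print("rod",L(m))
R=Q[m][:,:2];print(cv2.fitLine(R.astype(np.float32),cv2.DIST_HUBER,0,.01,.01).ravel(),cv2.minAreaRect(R.astype(np.float32)))
m=k&(Q[:,2]>3)&(Q[:,2]<16)&(Q[:,0]>500);print("plate",cv2.minAreaRect(Q[m][:,:2].astype(np.float32)))
m=(abs(Q[:,1]+90)<60)&(Q[:,2]>98)&(Q[:,0]>585)&(Q[:,0]<670);print("reel",cv2.minAreaRect(Q[m][:,:2].astype(np.float32)))
m=k&(Q[:,2]>104)&(Q[:,2]<110)&(Q[:,0]>525)&(Q[:,0]<570);print("upright tops",L(m))
E
```

```text
time_s: 4.38
position: [436.4, -60.7, 198.1]
orientation: [-180.0, 0.0, -10.2]
force: [-0.5, -0.5, -0.9]
gripper_width: 14.0
gripper_force: 45.0
time_s: 4.62
position: [437.0, -64.2, 198.0]
orientation: [180.0, 0.0, -10.6]
force: [0.1, 0.6, -2.0]
gripper_width: 13.7
gripper_force: 45.0
shift [-0.2 -1.2 -2. ] turn -0.002
cliptop (627, array([539.4, -79.3, 122.5]), array([15.4, 27.3, 12.5])) ((539.5132446289062, -79.34736633300781), (26.168277740478516, 11.285737037658691), 78.62067413330078)
rod (768, array([574.4, -86.3,  81.6]), array([35.8, 20.4,  5.5]))
[ 9.7137868e-01 -2.3753616e-01  5.7436713e+02 -8.6287727e+01] ((573.7481079101562, -86.45158386230469), (14.126794815063477, 38.271629333496094), 78.90794372558594)
plate ((566.2627563476562, -83.014404296875), (69.94528198242188, 107.64315032958984), 89.96418762207031)
reel ((0.0, 0.0), (0.0, 0.0), 0.0)
upright tops (325, array([545.8, -80.7, 106. ]), array([23.8, 62.5,  5.1]))
```

View pics/w4.png

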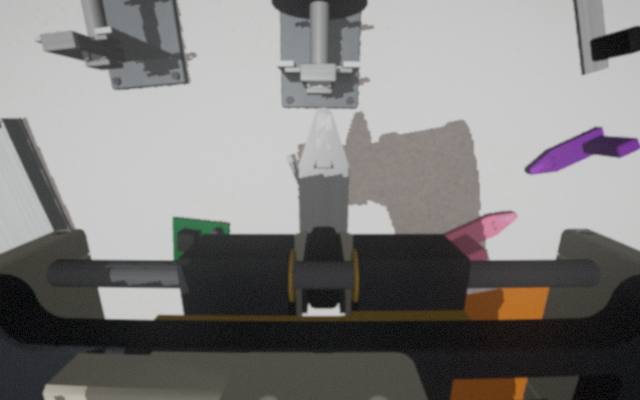

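The view shows the held wedge's tip at (322,110), nearly in line with the clip at (318,72) and the rod above it, and the reel flange at (320,5). Next I'll measure the blade in the same frame.

```bash
python3 - <<'E'
from h import *
import pickle
c,s=pickle.load(open("w4.pkl","rb"))
Q=cloud(c)[105:232,280:365].reshape(-1,3);m=(Q[:,2]>175)&(Q[:,2]<200);B=Q[m]
R=Rotation.from_euler("xyz",s["orientation"],degrees=True).as_matrix()
print(s["position"],len(B),B.mean(0))
T=(B-s["position"])@R
print("tool frame min/max",T.min(0),T.max(0))
for lo in range(15,80,8):
    k=(T[:,0]>lo)&(T[:,0]<lo+8)
    if k.sum()>3:print(lo,k.sum(),T[k,1].min().round(1),T[k,1].max().round(1),((T[k,1].min()+T[k,1].max())/2).round(2),np.median(T[k,2]).round(1))
for n,p in(("clip",[539.5,-79.4,90]),("rod",[573.7,-86.45,90])):print(n,(np.array(p)-s["position"])@R)
E
```

```text
[436.98841838 -64.12118502 198.0481597 ] 5030 [474.76392819 -71.18437146 191.65312758]
tool frame min/max [  7.27773773 -13.98564526  -1.94583152] [76.27718396 13.98858302 12.59473005]
15 653 -14.0 14.0 0.0 6.4
23 691 -13.9 13.9 0.03 6.5
31 700 -13.8 13.7 -0.04 6.5
39 715 -13.9 13.9 -0.03 6.5
47 627 -12.9 12.7 -0.07 6.4
55 541 -10.5 10.5 0.01 6.5
63 374 -7.7 7.7 -0.0 6.4
71 158 -5.0 5.0 -0.04 6.6
clip [103.58820127  -3.8863716  108.03171775]
rod [138.50155313  -3.25364977 108.02671375]
```

```bash
python3 -c "
from h import *
go(441.4,-59.8,106.5,-11.3)"
python3 -m crank '[[[1,2,-2,25,0.012],[1,3.5,-5,50,0.012],[1,3.5,-5,75,0.012],[1,3.5,-5,91.5,0.012],[1,3.5,-5,91.5,0.012]]]' 
python3 -m crank '[[[1,0,0,0,0],[1,0,0,0,0]]]' 
python3 - <<'E'
from h import *
go(441.4,-59.8,106.5,-11.3)
c=capture("wrist");s=manip.sense();save(c["frame"],"w5.png")
R=Rotation.from_euler("xyz",s["orientation"],degrees=True).as_matrix()
C=cloud(c);Q=C.reshape(-1,3);Q=Q[~np.isnan(Q[:,0])];T=(Q-s["position"])@R
m=(T[:,0]>85)&(T[:,0]<118)&(abs(T[:,1])<20)&(Q[:,2]>114)&(Q[:,2]<132)
print("clip top",m.sum(),T[m].min(0),T[m].max(0),T[m].mean(0),cv2.minAreaRect(T[m][:,:2].astype(np.float32)))
m=(T[:,0]>120)&(T[:,0]<150)&(abs(T[:,1])<14)&(Q[:,2]>79)&(Q[:,2]<90)
print("rod",cv2.minAreaRect(T[m][:,:2].astype(np.float32)),Q[m][:,2].max())
m=(T[:,0]>45)&(T[:,0]<80)&(abs(T[:,1])<16)&(abs(T[:,2]-6.5)<4);print("tip",T[m].max(0),T[m].mean(0))
E
```

```text
shift [ 3.6 -5.1 91.5] turn 0.012
time_s: 5.3
position: [440.5, -59.4, 105.7]
orientation: [180.0, 0.1, -11.3]
force: [-0.5, -0.4, -1.2]
gripper_width: 13.4
gripper_force: 45.0
time_s: 5.55
position: [442.0, -59.0, 107.4]
orientation: [-180.0, -0.1, -11.2]
force: [0.4, -0.4, -0.7]
gripper_width: 13.7
gripper_force: 45.0
shift [-0.4  0.9  0.9] turn 0.002
clip top 1777 [ 93.48406139 -12.22747525 -17.72770171] [105.74239667  13.68251385  -6.79109278] [ 99.41140016   0.63916278 -14.97807214] ((99.68553924560547, 0.726841926574707), (12.274760246276855, 25.86388397216797), 0.37064480781555176)
rod ((126.95330047607422, 0.4774022102355957), (13.885056495666504, 13.910845756530762), 89.385986328125) 84.52888526174979
tip [76.31584088 13.37152417  8.3270989 ] [ 5.78893525e+01 -4.26283995e-02  6.38675418e+00]
```

```bash
python3 -m crank '[[[1,4,0.7,0.8,0],[1,12,0.7,0.8,0],[1,20,0.7,0.8,0],[1,26,0.7,0.8,0],[1,30,0.7,0.8,0]]]' 60
python3 -m crank '[[[1,4,0,0,0],[1,8,0,0,0],[1,12,0,0,0],[1,16,0,0,0],[1,20,0,0,0]]]' 
python3 - <<'E'
from h import *
go(441.4,-59.8,106.5,-11.3)
c=capture("wrist");s=manip.sense();save(c["frame"],"w6.png")
R=Rotation.from_euler("xyz",s["orientation"],degrees=True).as_matrix()
Q=cloud(c).reshape(-1,3);Q=Q[~np.isnan(Q[:,0])];T=(Q-s["position"])@R
m=(T[:,0]>30)&(T[:,0]<75)&(abs(T[:,1])<22)&(Q[:,2]>114)&(Q[:,2]<132)
print("clip top",m.sum(),T[m].mean(0),cv2.minAreaRect(T[m][:,:2].astype(np.float32)))
E
```

```text
time_s: 6.22
position: [471.1, -65.4, 105.8]
orientation: [180.0, 0.0, -11.2]
force: [-0.0, 0.1, -1.9]
gripper_width: 13.6
gripper_force: 60.0
time_s: 6.85
position: [483.6, -68.0, 104.2]
orientation: [179.9, 0.7, -11.1]
force: [-18.2, 6.1, 3.6]
gripper_width: 14.0
gripper_force: 60.0
shift [-43.    0.1  -1.8] turn 0.003
clip top 1528 [ 57.18534286   0.25655079 -19.24970834] ((57.03554916381836, 0.28691768646240234), (11.85129451751709, 25.806726455688477), 0.09318769723176956)
```

```bash
python3 -m crank '[[[1,0,0,-2,0],[1,0,0,-2,0],[1,0,0,-2,0]]]' 
python3 - <<'E'
from h import *
import pickle
go(441.4,-59.8,106.5,-11.3)
c=capture("wrist");d=capture("side");save(np.vstack([cv2.resize(c["frame"][20:250,230:410],(540,320)),cv2.resize(d["frame"][150:215,235:325],(540,280),interpolation=cv2.INTER_CUBIC)]),"w7.png")
E
```

```text
time_s: 7.28
position: [487.9, -68.9, 107.0]
orientation: [180.0, 0.3, -11.2]
force: [-7.3, 1.4, -2.7]
gripper_width: 13.8
gripper_force: 60.0
shift [-47.4   0.1   0.7] turn 0.002
```

View pics/w7.png

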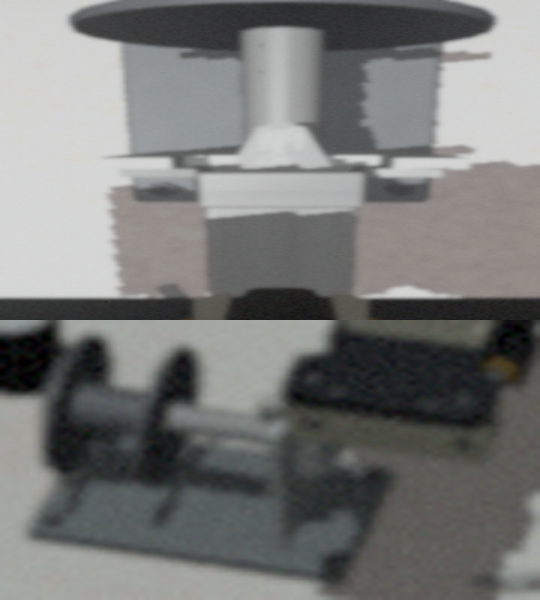

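The picture shows the tip emerging past the clip over the rod, centred, with the blade entering cleanly. The force relaxes as it settles, so I'll continue.

```bash
python3 -m crank '[[[1,3,0,0,0],[1,6,0,0,0],[1,9,0,0,0],[1,12,0,0,0],[1,15,0,0,0]]]' 
python3 -m crank '[[[1,0,0,0,0],[1,0,0,0,0],[1,0,0,0,0]]]' 
cat >> h.py <<'E'
def clip():
    c=capture("wrist");s=manip.sense();R=Rotation.from_euler("xyz",s["orientation"],degrees=True).as_matrix()
    Q=cloud(c).reshape(-1,3);Q=Q[~np.isnan(Q[:,0])];T=(Q-s["position"])@R
    m=(T[:,0]>15)&(T[:,0]<75)&(abs(T[:,1])<24)&(T[:,2]<-4)&(T[:,2]>-24)
    print("clip top",m.sum(),T[m].mean(0),cv2.minAreaRect(T[m][:,:2].astype(np.float32)))
    return c
E
python3 - <<'E'
from h import *
go(441.4,-59.8,106.5,-11.3);clip()
E
```

```text
time_s: 8.0
position: [504.9, -72.2, 107.7]
orientation: [180.0, 0.0, -11.2]
force: [-4.8, -0.1, -2.8]
gripper_width: 13.5
gripper_force: 60.0
time_s: 8.38
position: [505.4, -72.2, 108.1]
orientation: [-180.0, -0.1, -11.2]
force: [-2.1, 0.2, -2.3]
gripper_width: 13.7
gripper_force: 60.0
shift [-65.2   0.3   1.5] turn 0.002
clip top 1387 [ 3.59693735e+01  2.68310975e-02 -1.56460663e+01] ((35.64509201049805, -0.026274681091308594), (11.83919906616211, 29.77433204650879), 0.175823375582695)
```

```bash
python3 -m crank '[[[1,2,0,1,0],[1,4,0,1.5,0],[1,6,0,1.5,0],[1,6,0,1.5,0],[1,6,0,1.5,0]]]' 
python3 - <<'E'
from h import *
import pickle
c=clip();d=capture("side");save(np.vstack([cv2.resize(c["frame"][20:250,230:410],(540,320)),cv2.resize(d["frame"][150:215,235:325],(540,280),interpolation=cv2.INTER_CUBIC)]),"w8.png")
E
```

```text
time_s: 9.05
position: [511.2, -73.3, 106.4]
orientation: [-180.0, -0.0, -11.2]
force: [-0.4, -0.3, -2.5]
gripper_width: 13.6
gripper_force: 60.0
clip top 1410 [ 30.07434911  -0.04160965 -17.15076335] ((29.5440616607666, -0.09834861755371094), (29.93215560913086, 12.280925750732422), 89.78662109375)
```

View pics/w8.png

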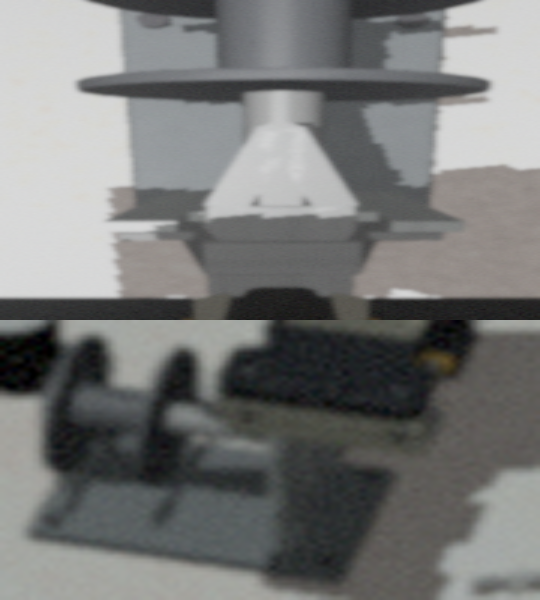

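The view shows the blade's full-width part inside the clip, the legs splayed either side at (205,240) and (365,240), and the tip short of the reel flange. Force is about zero. Now I lift.

```bash
python3 -m crank '[[[1,0,0,-4,0],[1,0,0,-10,0],[1,0,0,-16,0],[1,0,0,-22,0],[1,0,0,-28,0]]]' 
python3 -m crank '[[[1,0,0,-12,0],[1,0,0,-24,0],[1,0,0,-38,0],[1,0,0,-52,0],[1,0,0,-60,0]]]' 
python3 -m crank '[[[1,0,0,0,0],[1,0,0,0,0]]]' 
python3 - <<'E'
from h import *
import pickle
c=clip();go(435,358,195,0)
d=capture("top");P=cloud(d);
T=P[165:250,165:242].reshape(-1,3);m=(T[:,2]>15)&(T[:,2]<35);print(" tray",cv2.minAreaRect(T[m][:,:2].astype(np.float32)))
E
```

```text
time_s: 9.78
position: [510.9, -73.3, 134.9]
orientation: [180.0, -0.0, -11.2]
force: [-0.1, 0.5, -1.6]
gripper_width: 13.7
gripper_force: 60.0
time_s: 10.4
position: [511.2, -73.3, 195.6]
orientation: [-180.0, -0.1, -11.2]
force: [-0.5, -0.4, -1.6]
gripper_width: 13.7
gripper_force: 60.0
time_s: 10.65
position: [510.5, -73.2, 193.9]
orientation: [180.0, 0.0, -11.2]
force: [0.2, -0.3, -1.5]
gripper_width: 13.9
gripper_force: 60.0
clip top 1414 [ 3.00947406e+01  1.62721866e-02 -1.73109955e+01] ((29.660778045654297, -0.05877399444580078), (12.21961784362793, 30.126544952392578), 0.5765148401260376)
shift [-157.7 -408.4   -1.1] turn -0.195
 tray ((463.1417236328125, 357.86883544921875), (223.44776916503906, 183.3330841064453), 2.7686750888824463)
```

```bash
python3 -m crank '[[[1,-10,-5,0,0],[1,-27,-20,0,-0.03],[1,-45,-45,0,-0.06],[1,-60,-75,0,-0.09],[1,-75,-110,0,-0.12]]]' 
python3 -m crank '[[[1,-8,-38,0,-0.03],[1,-16,-76,0,-0.06],[1,-24,-114,0,-0.08],[1,-32,-152,0,-0.08],[1,-40,-180,0,-0.08]]]' 
python3 -m crank '[[[1,0,0,0,0],[1,0,0,0,0]]]' 
python3 - <<'E'
from h import *
c=clip();go(435,356,50,0)
E
```

```text
time_s: 11.38
position: [456.9, 51.0, 194.4]
orientation: [180.0, 0.0, -4.2]
force: [1.2, 0.8, -2.4]
gripper_width: 13.8
gripper_force: 60.0
time_s: 12.0
position: [430.2, 234.2, 194.5]
orientation: [-180.0, 0.0, 0.5]
force: [0.6, 0.2, -1.9]
gripper_width: 13.9
gripper_force: 60.0
time_s: 12.25
position: [431.3, 231.4, 194.3]
orientation: [180.0, 0.0, 0.3]
force: [0.6, -0.6, -0.8]
gripper_width: 13.8
gripper_force: 60.0
clip top 1406 [ 29.72062234  -0.53101713 -17.21008196] ((29.23822593688965, -0.7295265197753906), (29.909135818481445, 12.304337501525879), 89.89698791503906)
shift [   3.9 -125.2  144.2] turn 0.005
```

```bash
python3 -m crank '[[[1,1,-35,0,0],[1,2,-70,0,0],[1,3,-105,10,0],[1,4,-125,40,0],[1,4,-125,70,0]]]' 
python3 -m crank '[[[1,0,0,12,0],[1,0,0,25,0],[1,0,0,38,0],[1,0,0,50,0],[1,0,0,58,0]]]' 
python3 -m crank '[[[1,0,0,2,0],[1,0,0,5,0],[1,0,0,5,0]]]' 
python3 - <<'E'
from h import *
c=clip();go(435,356,48,0)
E
```

```text
time_s: 12.92
position: [435.7, 357.8, 123.7]
orientation: [-179.9, -0.0, 0.3]
force: [0.3, -0.7, -1.8]
gripper_width: 13.7
gripper_force: 60.0
time_s: 13.55
position: [435.7, 356.6, 65.7]
orientation: [180.0, 0.0, 0.3]
force: [0.6, -0.5, -1.6]
gripper_width: 14.0
gripper_force: 60.0
time_s: 13.92
position: [435.7, 356.8, 61.4]
orientation: [-180.0, -0.0, 0.3]
force: [0.1, -0.7, -1.8]
gripper_width: 14.0
gripper_force: 60.0
clip top 1403 [ 3.00120210e+01  2.14799025e-02 -1.71066936e+01] ((29.54768180847168, -0.13323402404785156), (12.170175552368164, 29.842153549194336), 0.14312507212162018)
shift [-0.8  0.8 13.5] turn 0.005
```

```bash
python3 -m crank '[[[1,0,0,3,0],[1,0,0,6,0],[1,0,0,9,0],[1,0,0,11,0],[1,0,0,11,0]]]' 
python3 -m crank '[[[1,0,0,1,0],[1,0,0,2,0],[1,0,0,3,0],[1,0,0,4,0],[1,0,0,4,0]]]' 
```

```text
time_s: 14.6
position: [435.6, 356.6, 50.1]
orientation: [180.0, 0.0, 0.3]
force: [-0.4, 1.3, -1.2]
gripper_width: 13.8
gripper_force: 60.0
time_s: 15.22
position: [435.6, 356.6, 46.2]
orientation: [180.0, 0.0, 0.3]
force: [0.8, 0.8, -2.4]
gripper_width: 13.8
gripper_force: 60.0
```

```bash
python3 -m crank '[[[1,0,0,1,0],[1,0,0,2,0],[1,0,0,2,0]]]'; python3 -m crank '[[[1,0,0,0.5,0],[1,0,0,1,0],[1,0,0,1,0]]]' 
python3 - <<'E'
from h import *
c=clip()
E
```

```text
time_s: 15.6
position: [435.7, 356.7, 44.3]
orientation: [180.0, -0.0, 0.3]
force: [-0.0, -0.2, -1.7]
gripper_width: 13.8
gripper_force: 60.0
time_s: 15.98
position: [435.7, 356.7, 43.3]
orientation: [180.0, 0.0, 0.3]
force: [1.0, 0.2, -0.8]
gripper_width: 13.6
gripper_force: 60.0
clip top 1560 [ 30.32217514  -0.21499038 -18.93768403] ((29.594331741333008, -0.0136566162109375), (12.328219413757324, 47.95376205444336), 0.07984965294599533)
```

```bash
python3 -m crank '[[[0.8,0,0,0,0],[0.8,0,0,0,0],[0.75,0,0,0,0],[0.7,0,0,0,0],[0.7,0,0,0,0]]]'
python3 -m crank '[[[0.65,0,0,0,0],[0.65,0,0,-8,0],[0.65,0,0,-25,0],[0.65,0,0,-50,0],[0.65,0,0,-80,0]]]' 
python3 -m crank '[[[0.65,0,0,-30,0],[0.65,0,0,-80,0],[0.65,0,0,-120,0],[0.65,0,0,-150,0],[0.65,0,0,-150,0]]]' 
python3 - <<'E'
from h import *
c=capture("wrist");d=capture("side");save(np.vstack([cv2.resize(c["frame"][:280],(560,245)),cv2.resize(d["frame"][300:,220:400],(560,311),interpolation=cv2.INTER_CUBIC)]),"w9.png")
E
```

```text
time_s: 16.65
position: [435.7, 356.7, 43.3]
orientation: [180.0, 0.0, 0.3]
force: [-1.0, 0.7, 0.4]
gripper_width: 27.8
gripper_force: 0.2
time_s: 17.27
position: [435.7, 356.8, 125.1]
orientation: [-180.0, -0.0, 0.3]
force: [0.2, -0.0, -0.1]
gripper_width: 32.1
gripper_force: 0.0
time_s: 17.9
position: [436.5, 357.8, 277.3]
orientation: [-179.8, -0.3, 0.3]
force: [-0.3, 0.6, 0.2]
gripper_width: 32.1
gripper_force: 0.0
```

View pics/w9.png

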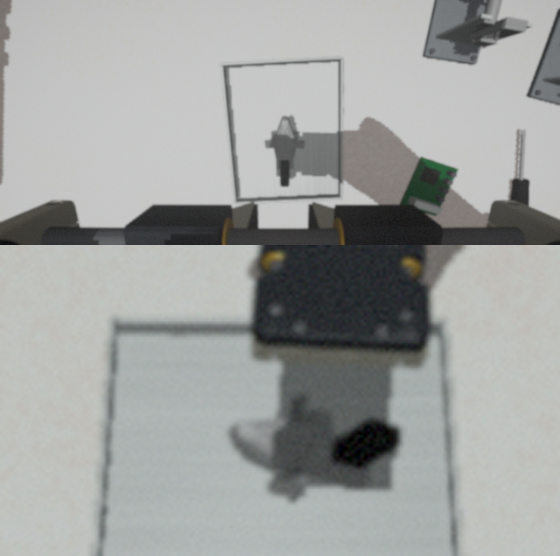

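The view shows the wedge at (285,145) with the clip still on its blade, both at rest inside the tray. The gripper is clear above, so I'll let it settle briefly and hand in.

```bash
python3 -m crank '[[[0.65,0,0,0,0],[0.65,0,0,0,0],[0.65,0,0,0,0],[0.65,0,0,0,0]]]'; python3 -c "
from station import manip
print(manip.job_done())"
```

```text
time_s: 18.5
position: [435.6, 356.7, 273.1]
orientation: [180.0, 0.0, 0.3]
force: [0.0, -0.6, 0.0]
gripper_width: 32.2
gripper_force: 0.0
the job is handed in; nothing more can be done
None
```

The clip is off the large-reel stand's rod and lies with the wedge in the aluminium tray, let go low down; the job was handed in at 18.5 s with the gripper clear, and no verdict came back.

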